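# Hold a carton square in the marking jig

### The arm

A 6-joint arm with a two-finger parallel gripper is mounted at the origin on a cart in front of the work surface, level with it; the furniture and walls round the work are solid. World frame = base frame: x ahead of the robot, y to its left, z up, the work surface at z = 0. Lengths are in m, angles in rad, forces in N, time in s.
With the tool pointing down it reaches from about 0.375 to 0.975 m from the base axis. Payload 3.8 kg.
Tool frame: the origin (TCP) lies where the fingers leave the gripper's body, on its centre line; the fingertips stand 64 mm ahead of it and the grasp point (between the pads) lies 45 mm ahead of it (finger_overhang is the distance from the TCP to the fingertips, in m); z points along the fingers, y is the line along which they close (so a half turn about z gives the same grasp; the last joint's range is limited). The gripper opens to 88 mm and grips with 3 to 60 N. Pads are 18 mm wide; open, the fingers measure 123 mm over their backs; the gripper's body (75 mm by 187 mm) begins 45 mm behind the grasp point.
Start: joints at [-1.206, 0.264, 1.604, -0, 1.274, -0.037], TCP at [0.264, -0.621, 0.303] pointing down, gripper open.
Joint ranges: [-2.63, 2.63], [-0.94, 2.18], [0.31, 2.57], [-1.31, 4.45], [0, 2.66], [-2.55, 2.55]. Speed limits (rad/s): [2.57, 2.57, 3.14, 3.14, 3.14, 3.14].

### API

Orientations are given as a unit quaternion [w, x, y, z].
In Python, from workcell import * gives the robot as it stands.
- The arm moves only by the tool jog_arm, never from a script. Its argument "deltas" is a list of rows, each a list of 3 entries, a list of its own where there are three numbers: the finger opening in m, from 0 to 0.0881, then the shift along the world's x, y, z in a scale on which 1.0 is 1000 mm, then the turn, a rotation vector about the world's x, y, z in a scale on which 1.0 is pi rad. In form: [[claw, [x, y, z], [ax, ay, az]], ...]. A call has 1 to 12 rows; each row is the pose to reach, as a shift and turn from the pose commanded when the call began; what a row does not reach only later rows make up. A row lasts 1/8 s, in which the tool goes at most 62.5 mm and 10.7 degrees, less where a joint would pass 70% of its speed; a pose out of reach is approached as far as the arm can. No shift or turn number may pass 1 either way. A call with a gripper value outside its range is refused whole. The fingers move at their own pace and stop on an object; "newtons" is the grip in N (left out, the last holds). Time passes only in rows, so rows that repeat a pose let the fingers close. It gives the time, the measured TCP pose, the force, the opening and the grip force at its end, in the units of the state.
- get_state(): the state, without advancing time (a new reading comes with each control period).
- grab_frame(name): name is "side" or "top"; returns the picture (384x512x3 uint8, red, green, blue); there is no depth.
- calibration(name): a dict with "fx", "fy", "cx", "cy" (pixels), "world_to_cam" (4x4, takes a point from world to camera coordinates). Camera axes: x right, y up, looking along -z (the intrinsics and any distortion apply to the point x, -y, -z); pixel columns grow to the right and rows downward; lengths in m; the calibration is good to about 2 mm. A picture is of the moment at which its call begins. calibration takes no time and is no camera call.
- sign_off(): hands the job in; it is judged then, once.
The state is a dict: "t": time; "joint_pos": joint angles; "joint_vel": joint speeds; "effort": joint torques, N m; "tcp_pos": TCP position; "tcp_rot": TCP orientation; "ft_force": force on the tool from outside, world axes, zero at the start; "torque": the same for the moment, N m; "gripper_width": opening from 0.0 (shut) to 1.0 (fully open); "grip_force": force on a finger pad.
Only numpy, scipy, OpenCV 4.12 (cv2) and the standard library are available. Lean on these libraries where they do the work, as an engineer would, in place of code of your own. Each camera call takes 0.05 s, during which the arm holds its last target. There are 200 camera calls.

### The job

Swing the steel stop arm of the flat grey marking jig, by its red post, to the red mark, square to the blue fence. Then stand the tall green-labelled carton upright on the jig's table in the corner to the right of the arm, a narrow side against the fence and a broad side touching or nearly touching the arm. Finish while holding it there with one firm diagonal push, down on the table and into the fence at once, without crushing it or shifting the arm, and leave the other things where they stand.

Things in the scene. Friction and masses are not known exactly. Their poses are not given: they have to be found in the camera images.
- jig: Marking jig, fixed to the worktop. Origin on the worktop; its x axis points to the fence (roughly away from the robot), y along the fence to the left, z up. Its table plate spans x -90..90 mm, y -115..140 mm; the plate's upper face is 12 mm above the worktop. The red mark of the scale lies at x -74, y 0 mm.
- jig_table: The jig's flat grey table plate, on which the carton stands; same origin and axes as the jig.
- jig_fence: The jig's fixed blue fence bar; same origin and axes as the jig. The face to press against is at x = +70 mm (it looks to -x), from y -110 to 135 mm; top 36 mm above the worktop.
- stop_arm (a joint): Angle of the steel stop arm about its upright pivot (jig x 52, y 0 mm). 0: arm points along jig +y; grows counter-clockwise from above; 1.571: points to jig -x, square, at the red mark. Range 0 to 2.1. Stays where left; takes about 3.5 N at the post. Arm 20 mm wide, 118 mm long from the pivot, top 26 mm above the worktop; when square, its face towards the carton is at jig y -10 mm.
- stop_post (a point): Top centre of the red upright post, 13 mm across, 100 mm from the pivot on the arm; the top is 75.5 mm above the worktop, the free post is 46 mm high.
- tall_carton: Tall white carton, green band, 40 mm (its x) by 62 mm (its y) by 85 mm high, 0.1 to 0.2 kg, loose. Origin at the centre of its underside. Broad faces look to its +x and -x (green band on -x), narrow ones to +y and -y; either way round will do. Well held, its origin is about x 39, y -30, z 12 mm in the jig. Rigid; 5 to 25 N each on fence and table is right, 60 N crushes it.
- violet_carton: Bystander: small printed carton with a violet band, 45x52x60 mm, loose; origin at the centre of its underside.
- flat_carton: Bystander: low printed carton with a blue band, 44x70x34 mm, loose; origin at the centre of its underside.
- blue_flask: Bystander: blue bottle, 55 mm across, 120 mm high, loose; origin at the centre of its underside.
- mortar: Bystander: white ceramic mortar, 108 mm across, 72 mm high, loose; origin at the centre of its underside.
- specimen_cup: Bystander: white cup with orange lid, 60 mm across, 60 mm high, loose; origin at the centre of its underside.
Mind the look-alikes: they are no part of the job. What is shaped like the tall_carton but black, brown or pink is not meant.

How it is judged:
On the way:
1. the stop arm stands at the red mark, square to the fence within 5 degrees, and is still (value of joint stop_arm between 1.481 and 1.661 rad and velocity of joint stop_arm between -0.05 and 0.05 rad/s), for 0.2 s.
At the end, for the whole second after the job is handed in: The fingers hold the tall carton upright at rest on the jig table, narrow side square on the fence (5 degrees, 5 mm), broad side within 7 mm of the stop arm, pressing on the fence with 3 to 40 N and on the table with 4 to 40 N; the arm is within 5 degrees of square (value of joint stop_arm between 1.481 and 1.661 rad and contact force between tall_carton and jig_fence between 3 and 40 N and contact force between tall_carton and jig_table between 4 and 40 N and contact force between the fingers and tall_carton above 2 N and angle between tall_carton's own z axis and vertical below 0.08 rad and angle between the y axis of tall_carton and the x axis of jig, either way round below 0.09 rad and x of tall_carton in the frame of jig between 0.034 and 0.044 m and y of tall_carton in the frame of jig between -0.037 and -0.025 m and z of tall_carton in the frame of jig between 0.008 and 0.016 m and linear speed of tall_carton below 0.02 m/s); the arm keeps its last pose, push and grip.
It fails at once if the carton is crushed: more than 60 N on fence or table (contact force between tall_carton and jig_fence above 60 N or contact force between tall_carton and jig_table above 60 N).
It fails at once if another thing is shifted by more than 30 mm (distance of any of violet_carton, flat_carton, blue_flask, mortar, specimen_cup from where it was at the start of the episode above 0.03 m).
It also fails if it takes over 61 s, if anything falls off the work surface, if the arm or the gripper's body presses on something with over 40 N, if the wrist force passes 120 N, or if a joint passes its speed limit or range.

## Working session

There is one attempt and no reset: what is moved stays moved. The work goes in short steps, Python scripts to look and compute and a tool call to move; the robot and the scene stay as the last step left them, time stands still between calls to the robot, and variables do not carry over. Pictures are saved under pics/ and viewed, at most 10 in all, crops included, and the job is handed in when it is done.

Besides the shell and the picture viewer there is one more tool, called after "Request:" by a JSON object that holds its "method" and its "body". jog_arm: Moves the arm, as the interface text tells. Its arguments: {"type":"object","properties":{"deltas":{"type":"array","items":{"type":"array"}},"newtons":{"type":"number"}},"required":["deltas"]}

```bash
mkdir -p pics; python3 - <<'E'
from workcell import *
import cv2
for n in("top","side"):
    cv2.imwrite(f"pics/{n}0.png",cv2.resize(grab_frame(n)[:,:,::-1],(768,576),interpolation=cv2.INTER_CUBIC))
    c=calibration(n);print(n,c)
s=get_state();print(s)
E
```

```text
top {'fx': 409.429754536011, 'fy': 409.429754536011, 'cx': 258.22397409751517, 'cy': 184.6964287453619, 'world_to_cam': array([[-1.77671074e-02, -9.99841531e-01,  1.11522428e-03,
        -4.38190371e-04],
       [ 9.96562668e-01, -1.76185538e-02,  8.09471135e-02,
        -5.48693779e-01],
       [-8.09146372e-02,  2.54958695e-03,  9.96717774e-01,
        -1.24872964e+00],
       [ 0.00000000e+00,  0.00000000e+00,  0.00000000e+00,
         1.00000000e+00]])}
side {'fx': 463.36852532556406, 'fy': 463.36852532556406, 'cx': 255.4309809422078, 'cy': 193.26716232555432, 'world_to_cam': array([[-0.94265677,  0.33348084, -0.01373859,  0.52617243],
       [-0.28767754, -0.7909346 ,  0.54005934,  0.12494711],
       [ 0.16923312,  0.51304288,  0.8415148 , -1.90677723],
       [ 0.        ,  0.        ,  0.        ,  1.        ]])}
{'t': 0.1, 'joint_pos': array([-1.20587724e+00,  2.64682954e-01,  1.60518555e+00, -3.99619960e-05,
        1.27370447e+00, -3.69148589e-02]), 'joint_vel': array([ 0.00045018, -0.00226053, -0.00173034,  0.00114923, -0.00119691,
        0.00034918]), 'effort': array([-1.37197403e-04, -5.03619790e+01, -3.58070183e+01,  7.30950502e-02,
        2.33547430e-02, -7.40396058e-05]), 'tcp_pos': array([ 0.26380049, -0.62078115,  0.30153694]), 'tcp_rot': array([-9.73757287e-04,  9.79882339e-01,  1.99573596e-01, -1.80505253e-04]), 'ft_force': array([0.0569057 , 0.28895076, 0.29762835]), 'torque': array([-0.03013006,  0.01734075,  0.01581729]), 'grip_force': 0.0, 'gripper_width': 1.0033943611218634}
```

View pics/top0.png

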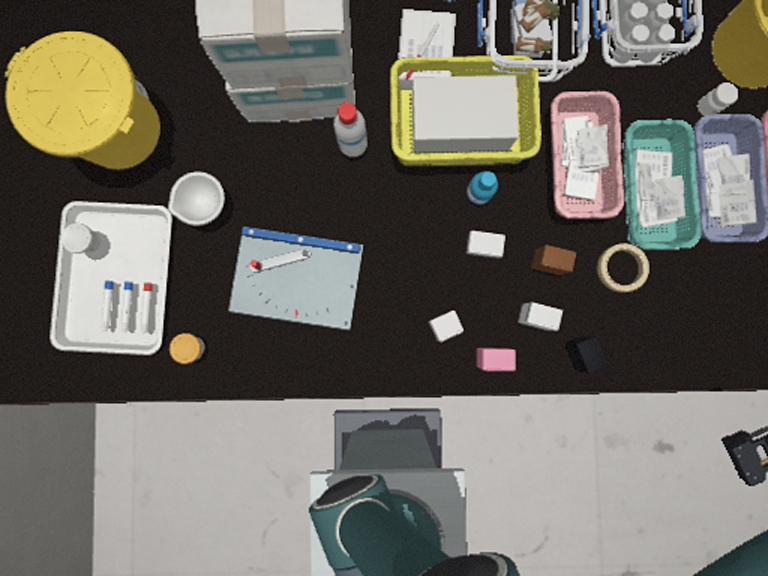

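View pics/side0.png

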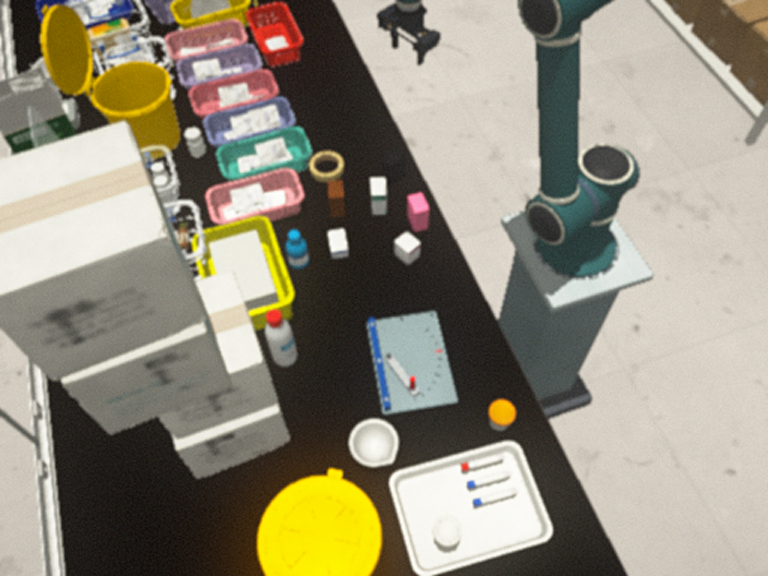

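The top view shows the jig at (230–362, 228–328), with its post at (255,265). White cartons are at (486,243), (541,316) and (446,326). The side view puts the likely tall carton at (378,195). I'll enlarge to confirm.

```bash
python3 - <<'E'
from workcell import *
import cv2,numpy as np
t=grab_frame("top")[:,:,::-1];s=grab_frame("side")[:,:,::-1]
r=lambda a,k:cv2.resize(a,None,fx=k,fy=k,interpolation=cv2.INTER_CUBIC)
cv2.imwrite("pics/c1.png",r(t[145:245,145:245],6))           # jig top: col=145+u/6,row=145+v/6
cv2.imwrite("pics/c2.png",np.hstack([r(t[185:260,320:410],4.4),r(s[105:180,215:305],4.4)]))
E
```

```text
(no output)
```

View pics/c1.png

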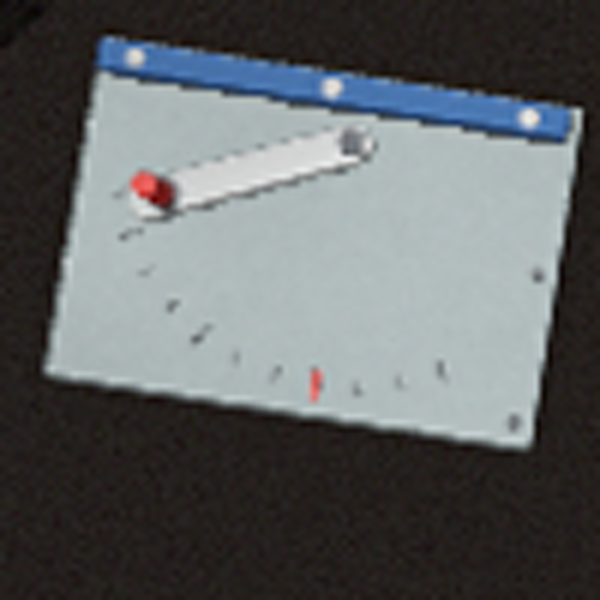

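View pics/c2.png

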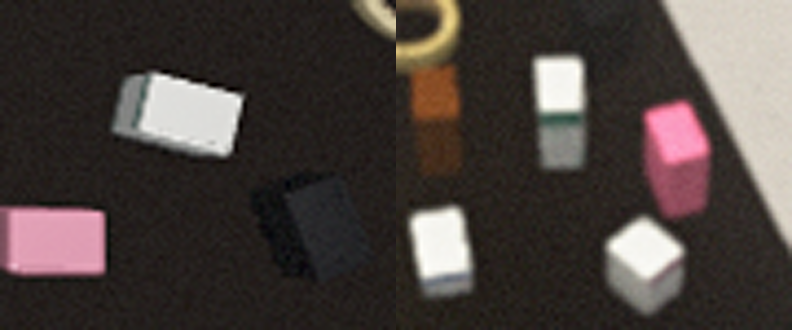

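The left crop shows the white top of the green-banded carton (corners (150,73), (243,95), (232,156), (137,128)). The jig crop shows plate corners at (45,378) and (533,450), the red mark at (315,384), the pivot at (352,143) and the post top at about (150,185). Next I fit the poses.

```bash
cat >h.py <<'E'
from workcell import *
import numpy as np
from scipy.optimize import least_squares
def proj(n,P):
    c=calibration(n);P=np.atleast_2d(P);q=(c["world_to_cam"]@np.c_[P,np.ones(len(P))].T).T
    return np.c_[c["cx"]+c["fx"]*q[:,0]/-q[:,2],c["cy"]-c["fy"]*q[:,1]/-q[:,2]]
def ray(n,uv,z):
    f=least_squares(lambda p:(proj(n,[p[0],p[1],z])[0]-uv),[.5,0]);return f.x
def T(p,L): 
    c,s=np.cos(p[2]),np.sin(p[2]);L=np.atleast_2d(L)
    return np.c_[p[0]+c*L[:,0]-s*L[:,1],p[1]+s*L[:,0]+c*L[:,1],L[:,2]]
def fit(n,L,uv,p0):
    f=least_squares(lambda p:(proj(n,T(p,L))-uv).ravel(),p0);return f.x,f.fun.reshape(-1,2).round(1)
E
python3 - <<'E'
from h import *
L=np.array([[-90,140,12],[-90,-115,12],[-74,0,12],[70,135,36],[70,-110,36],[52,0,27]])/1e3
uv=145+np.array([[45,378],[533,450],[315,384],[97,70],[566,140],[352,143]])/6-.4
j,r=fit("top",L,uv,[.5,.1,0]);print("jig",j.round(4),r.tolist())
po=ray("top",145+np.array([148,184])/6-.4,.0755)
pv=T(j,[.052,0,.0])[0,:2];d=po-pv
print("post",po,"r",np.hypot(*d),"ang",np.arctan2(d[1],d[0])-j[2]-np.pi/2,"pivot",pv)
C=np.array([[20,31,85],[20,-31,85],[-20,-31,85],[-20,31,85]])/1e3
uv=np.array([320,185])+np.array([[150,73],[243,95],[232,156],[137,128]])/4.4-.4
k,r=fit("top",C,uv,[.5,-.2,0]);print("carton",k.round(4),r.tolist())
print("side check px*1.5",(proj("side",T(k,C))*1.5).round(0).tolist())
print("side post*1.5",proj("side",[*po,.0755])*1.5, "jig corners",(1.5*proj("side",T(j,L))).round(0).tolist())
print("target",T(j,[.039,-.0315,.012]),"tcp now",get_state()["tcp_pos"])
for n,u in dict(brown=(553,255),pink=(497,355),black=(590,350),violet=(446,324)).items(): print(n,ray("top",np.array(u)/1.5,.08).round(3))
E
```

```text
jig [ 0.55    0.1682 -0.166 ] [[0.1, -0.2], [-0.3, -0.1], [0.3, 0.4], [-0.2, -0.1], [0.1, -0.2], [-0.1, 0.2]]
post [0.57713574 0.25440055] r 0.09782710417384774 ang 0.414981780771031 pivot [0.60123837 0.15958913]
carton [ 0.4627 -0.316  -0.2687] [[0.5, -0.1], [-0.1, 0.1], [-0.7, -0.5], [0.3, 0.6]]
side check px*1.5 [[371.0, 195.0], [369.0, 178.0], [384.0, 177.0], [385.0, 194.0]]
side post*1.5 [[411.52087604 376.62734811]] jig corners [[458.0, 400.0], [435.0, 310.0], [438.0, 350.0], [391.0, 405.0], [373.0, 316.0], [388.0, 355.0]]
target [[0.58321093 0.13067094 0.012     ]] tcp now [ 0.2638593  -0.62090048  0.30186118]
brown [ 0.582 -0.339]
pink [ 0.387 -0.222]
black [ 0.394 -0.404]
violet [ 0.449 -0.124]
```

Units first: turns go in shares of pi rad. So 1.419 rad is 0.4517.

Request:
{"method": "jog_arm", "body": {"deltas": [[0.05,[0.06,0.17,0],[0,0,0.0891]],[0.05,[0.12,0.34,0],[0,0,0.1783]],[0.05,[0.18,0.5,0],[0,0,0.2706]],[0.05,[0.25,0.7,0],[0,0,0.3597]],[0.05,[0.313,0.8765,0],[0,0,0.4517]],[0.05,[0.313,0.8765,0],[0,0,0.4517]],[0.05,[0.313,0.8765,0],[0,0,0.4517]],[0.05,[0.313,0.8765,0],[0,0,0.4517]],[0.05,[0.313,0.8765,0],[0,0,0.4517]],[0.05,[0.313,0.8765,0],[0,0,0.4517]],[0.05,[0.313,0.8765,0],[0,0,0.4517]],[0.05,[0.313,0.8765,0],[0,0,0.4517]]], "newtons": 10}}

```text
t: 1.7
tcp_pos: [0.5164, 0.0872, 0.3029]
tcp_rot: [0.0, 0.613, 0.79, 0.0]
ft_force: [0.1, -1.5, -0.4]
gripper_width: 0.567
grip_force: 0.0
```

Request:
{"method": "jog_arm", "body": {"deltas": [[0.05,[0,0,0],[0,0,0]]]}}

```text
t: 1.82
tcp_pos: [0.5167, 0.0889, 0.3025]
tcp_rot: [-0.0, 0.611, 0.792, 0.0]
ft_force: [-0.0, -1.3, -0.3]
gripper_width: 0.57
grip_force: 0.0
```

Request:
{"method": "jog_arm", "body": {"deltas": [[0.05,[0.02,0.0555,0],[0,0,0]],[0.05,[0.04,0.111,0],[0,0,0]],[0.05,[0.0603,0.1666,0],[0,0,0]],[0.05,[0.0603,0.1666,0],[0,0,0]],[0.05,[0.0603,0.1666,-0.06],[0,0,0]],[0.05,[0.0603,0.1666,-0.12],[0,0,0]],[0.05,[0.0603,0.1666,-0.12],[0,0,0]]]}}

```text
t: 2.7
tcp_pos: [0.5722, 0.2482, 0.1768]
tcp_rot: [-0.003, 0.614, 0.789, -0.006]
ft_force: [-0.9, 0.5, 0.5]
gripper_width: 0.567
grip_force: 0.0
```

Request:
{"method": "jog_arm", "body": {"deltas": [[0.05,[0,0,-0.04],[0,0,0]],[0.05,[0,0,-0.08],[0,0,0]],[0.05,[0,0,-0.08],[0,0,0]],[0.0,[0,0,-0.08],[0,0,0]],[0.0,[0,0,-0.08],[0,0,0]],[0.0,[0,0,-0.08],[0,0,0]],[0.0,[0,0,-0.08],[0,0,0]],[0.0,[0,0,-0.08],[0,0,0]]], "newtons": 8}}

```text
t: 3.7
tcp_pos: [0.5776, 0.2522, 0.104]
tcp_rot: [0.001, 0.613, 0.79, 0.001]
ft_force: [1.0, 0.4, 5.0]
gripper_width: 0.141
grip_force: 8.0
```

In the tool's units: 1.156 rad is 0.368.

Request:
{"method": "jog_arm", "body": {"deltas": [[0,[-0.0131,-0.0044,-0.0001],[0,0,0.046]],[0,[-0.0254,-0.0106,0],[0,0,0.092]],[0,[-0.0367,-0.0185,0],[0,0,0.138]],[0,[-0.0468,-0.0279,0],[0,0,0.184]],[0,[-0.0553,-0.0387,0],[0,0,0.23]],[0,[-0.0623,-0.0507,0],[0,0,0.276]],[0,[-0.0674,-0.0635,0],[0,0,0.322]],[0,[-0.0707,-0.0769,0],[0,0,0.368]],[0,[-0.0707,-0.0769,0],[0,0,0.368]],[0,[-0.0707,-0.0769,0],[0,0,0.368]],[0,[-0.0707,-0.0769,0],[0,0,0.368]],[0,[-0.0707,-0.0769,0],[0,0,0.368]]], "newtons": 15}}

```text
t: 5.2
tcp_pos: [0.5082, 0.1743, 0.104]
tcp_rot: [0.003, 0.082, 0.997, -0.0]
ft_force: [4.6, -4.7, 2.5]
gripper_width: 0.138
grip_force: 15.0
```

Request:
{"method": "jog_arm", "body": {"deltas": [[0.03,[0,0,0],[0,0,0]],[0.03,[0,0,0],[0,0,0]],[0.03,[0,0,0],[0,0,0]],[0.03,[0,0,0.03],[0,0,0]],[0.03,[0,0,0.08],[0,0,0]],[0.086,[0,0,0.14],[0,0,0]],[0.086,[0,0,0.14],[0,0,0]]]}}

```text
t: 6.08
tcp_pos: [0.5088, 0.1759, 0.2487]
tcp_rot: [0.005, 0.082, 0.997, 0.002]
ft_force: [-0.0, -0.3, -0.3]
gripper_width: 0.539
grip_force: 0.0
```

```bash
python3 - <<'E'
from workcell import *
import cv2
t=grab_frame("top")[:,:,::-1];s=grab_frame("side")[:,:,::-1]
cv2.imwrite("pics/c3.png",cv2.resize(s[190:290,225:325],None,fx=6,fy=6,interpolation=cv2.INTER_CUBIC))
E
```

```text
(no output)
```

In the tool's units: -0.105 rad is -0.0334.

Request:
{"method": "jog_arm", "body": {"deltas": [[0.086,[-0.003,-0.055,0],[0,0,-0.0334]],[0.086,[-0.008,-0.11,0],[0,0,-0.0334]],[0.086,[-0.015,-0.165,0],[0,0,-0.0334]],[0.086,[-0.02,-0.22,0],[0,0,-0.0334]],[0.086,[-0.025,-0.275,0],[0,0,-0.0334]],[0.086,[-0.03,-0.33,0],[0,0,-0.0334]],[0.086,[-0.035,-0.385,0],[0,0,-0.0334]],[0.086,[-0.04,-0.44,0],[0,0,-0.0334]],[0.086,[-0.0455,-0.49,0],[0,0,-0.0334]],[0.086,[-0.0455,-0.49,0],[0,0,-0.0334]],[0.086,[-0.0455,-0.49,0],[0,0,-0.0334]]]}}

```text
t: 7.55
tcp_pos: [0.4592, -0.3142, 0.2404]
tcp_rot: [-0.002, 0.135, 0.991, 0.001]
ft_force: [-0.0, 1.0, 0.4]
gripper_width: 0.978
grip_force: 0.0
```

View pics/c3.png

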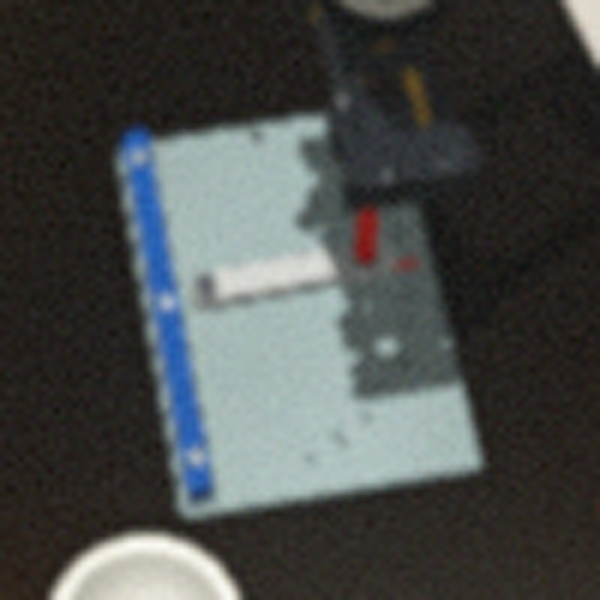

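The side view shows the arm pointing at the red mark at (405,264), square to the fence. Next I lower onto the carton.

Request:
{"method": "jog_arm", "body": {"deltas": [[0.088,[0,0,0],[0,0,0]],[0.088,[0,0,0],[0,0,0]]]}}

```text
t: 7.8
tcp_pos: [0.4604, -0.3139, 0.2425]
tcp_rot: [-0.0, 0.134, 0.991, 0.0]
ft_force: [-0.1, 0.5, 0.3]
gripper_width: 0.998
grip_force: 0.0
```

Request:
{"method": "jog_arm", "body": {"deltas": [[0.088,[0.002,-0.002,-0.04],[0,0,0]],[0.088,[0.002,-0.002,-0.08],[0,0,0]],[0.088,[0.002,-0.002,-0.11],[0,0,0]],[0.088,[0.002,-0.002,-0.137],[0,0,0]],[0.088,[0.002,-0.002,-0.137],[0,0,0]],[0.088,[0.002,-0.002,-0.137],[0,0,0]],[0.06,[0.002,-0.002,-0.137],[0,0,0]],[0.05,[0.002,-0.002,-0.137],[0,0,0]],[0.05,[0.002,-0.002,-0.137],[0,0,0]],[0.05,[0.002,-0.002,-0.137],[0,0,0]]], "newtons": 30}}

```text
t: 9.05
tcp_pos: [0.4627, -0.3174, 0.1065]
tcp_rot: [0.001, 0.135, 0.991, -0.0]
ft_force: [-0.1, 0.8, 4.5]
gripper_width: 0.703
grip_force: 30.0
```

In the tool's units: -1.468 rad is -0.4673.

Request:
{"method": "jog_arm", "body": {"deltas": [[0.05,[0,0,0.05],[0,0,0]],[0.05,[0,0,0.1],[0,0,0]],[0.05,[0.01,0.045,0.12],[0,0,-0.0468]],[0.05,[0.022,0.09,0.12],[0,0,-0.0936]],[0.05,[0.033,0.135,0.12],[0,0,-0.1401]],[0.05,[0.044,0.18,0.12],[0,0,-0.1868]],[0.05,[0.055,0.225,0.12],[0,0,-0.2336]],[0.05,[0.066,0.27,0.12],[0,0,-0.2801]],[0.05,[0.077,0.315,0.12],[0,0,-0.3269]],[0.05,[0.088,0.36,0.12],[0,0,-0.3737]],[0.05,[0.1,0.405,0.12],[0,0,-0.4202]],[0.05,[0.1106,0.4492,0.12],[0,0,-0.4673]]]}}

```text
t: 10.55
tcp_pos: [0.5728, 0.1334, 0.2251]
tcp_rot: [-0.0, 0.765, 0.644, -0.0]
ft_force: [0.0, -0.5, -0.5]
gripper_width: 0.7
grip_force: 30.0
```

Request:
{"method": "jog_arm", "body": {"deltas": [[0.05,[0,0,0],[0,0,0]],[0.05,[0,0,0],[0,0,0]],[0.05,[0,0,0],[0,0,0]]]}}

```text
t: 10.92
tcp_pos: [0.5724, 0.1308, 0.2254]
tcp_rot: [-0.0, 0.764, 0.645, -0.0]
ft_force: [-0.0, -0.4, -1.5]
gripper_width: 0.702
grip_force: 30.0
```

```bash
python3 - <<'E'
from workcell import *
import cv2,numpy as np
print(get_state()["ft_force"])
t=grab_frame("top")[:,:,::-1];s=grab_frame("side")[:,:,::-1]
r=lambda a:cv2.resize(a,None,fx=4,fy=4,interpolation=cv2.INTER_CUBIC)
cv2.imwrite("pics/c4.png",np.hstack([r(t[130:250,145:245]),r(s[170:290,225:325])]))
E
```

```text
[-0.03099342 -0.352387   -1.45777953]
```

View pics/c4.png

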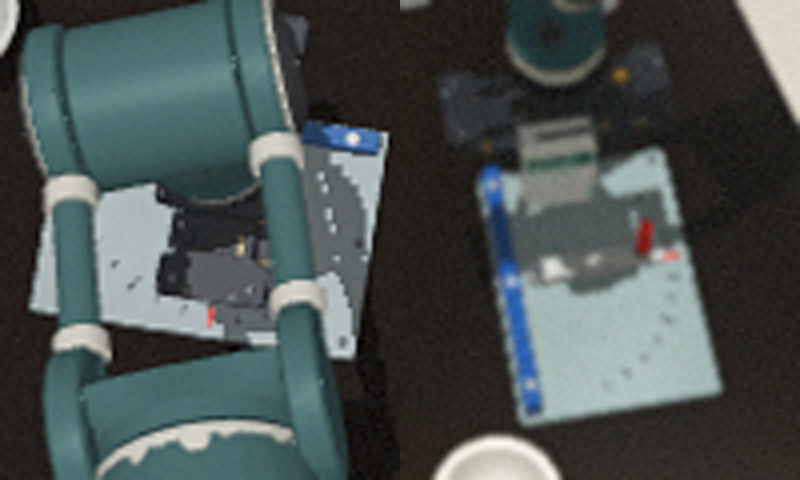

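The carton hangs upright and square over the corner, and the arm is still at the mark. Now lower to just above the table.

In the tool's units: 0.0025 rad is 0.0008.

Request:
{"method": "jog_arm", "body": {"deltas": [[0.05,[0,0,-0.03],[0,0,0.0008]],[0.05,[0,0,-0.06],[0,0,0.0008]],[0.05,[0,0,-0.085],[0,0,0.0008]],[0.05,[0,0,-0.1],[0,0,0.0008]],[0.05,[0,0,-0.103],[0,0,0.0008]],[0.05,[0,0,-0.103],[0,0,0.0008]],[0.05,[0,0,-0.103],[0,0,0.0008]]]}}

```text
t: 11.9
tcp_pos: [0.5738, 0.1321, 0.124]
tcp_rot: [0.001, 0.763, 0.647, 0.001]
ft_force: [0.3, -0.2, -1.8]
gripper_width: 0.702
grip_force: 30.0
```

```bash
python3 - <<'E'
from h import *
import cv2
s=get_state();print(s["ft_force"],s["tcp_pos"])
j=[.55,.1682,-.166];p=s["tcp_pos"];z=p[2]-.1065
C=np.array([[20,31,0],[20,-31,0],[20,31,85],[20,-31,85]])/1e3  # near face, tool frame: yaw of jig with x->y
L=np.c_[C[:,1],C[:,0],C[:,2]+z]
q=proj("side",T([p[0],p[1],-.166],L))
im=cv2.resize(grab_frame("side")[175:275,225:325,::-1],None,fx=6,fy=6,interpolation=cv2.INTER_CUBIC)
for u,v in q: cv2.circle(im,(int((u+.4-225)*6),int((v+.4-175)*6)),3,(0,0,255),1)
cv2.imwrite("pics/c5.png",im)
E
```

```text
[ 0.26315052 -0.18067219 -1.80687654] [0.57375517 0.13214241 0.12398274]
```

View pics/c5.png

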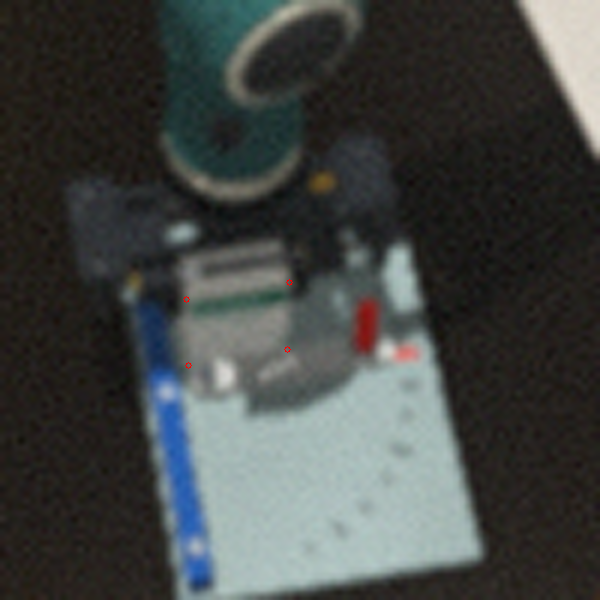

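The overlay matches the carton's visible edge (green band edge at row 298, columns 188–290). The estimated clearance to the arm is about 2 mm. Next I move close to the table and the fence.

Request:
{"method": "jog_arm", "body": {"deltas": [[0.05,[0.002,-0.0003,-0.002],[0,0,0]],[0.05,[0.004,-0.0007,-0.004],[0,0,0]],[0.05,[0.006,-0.001,-0.004],[0,0,0]],[0.05,[0.008,-0.0013,-0.0045],[0,0,0]],[0.05,[0.008,-0.0013,-0.0045],[0,0,0]],[0.05,[0.008,-0.0013,-0.0045],[0,0,0]]], "newtons": 40}}

```text
t: 12.7
tcp_pos: [0.5813, 0.1307, 0.1186]
tcp_rot: [0.0, 0.763, 0.647, 0.0]
ft_force: [0.7, -0.2, 2.4]
gripper_width: 0.7
grip_force: 40.0
```

Request:
{"method": "jog_arm", "body": {"deltas": [[0.05,[0.0005,-0.0001,-0.0003],[0,0,0]],[0.05,[0.001,-0.0002,-0.0006],[0,0,0]],[0.05,[0.0015,-0.0003,-0.0008],[0,0,0]],[0.05,[0.0015,-0.0003,-0.0008],[0,0,0]],[0.05,[0.0015,-0.0003,-0.0008],[0,0,0]]]}}

```text
t: 13.32
tcp_pos: [0.5822, 0.1307, 0.1185]
tcp_rot: [-0.0, 0.763, 0.647, -0.0]
ft_force: [-4.1, 0.7, 9.2]
gripper_width: 0.701
grip_force: 40.0
```

Request:
{"method": "jog_arm", "body": {"deltas": [[0.05,[0.0006,-0.0001,-0.0002],[0,0,0]],[0.05,[0.0012,-0.0002,-0.0003],[0,0,0]],[0.05,[0.0017,-0.0003,-0.0004],[0,0,0]],[0.05,[0.0017,-0.0003,-0.0004],[0,0,0]],[0.05,[0.0017,-0.0003,-0.0004],[0,0,0]]]}}

```text
t: 13.95
tcp_pos: [0.5836, 0.1305, 0.1185]
tcp_rot: [-0.001, 0.763, 0.647, -0.0]
ft_force: [-6.8, 0.9, 11.9]
gripper_width: 0.702
grip_force: 40.0
```

Request:
{"method": "jog_arm", "body": {"deltas": [[0.05,[0.0005,-0.0001,0],[0,0,0]],[0.05,[0.001,-0.0002,0],[0,0,0]],[0.05,[0.0015,-0.0003,0],[0,0,0]],[0.05,[0.0015,-0.0003,0],[0,0,0]],[0.05,[0.0015,-0.0003,0],[0,0,0]]]}}

```text
t: 14.58
tcp_pos: [0.5839, 0.1305, 0.1186]
tcp_rot: [-0.002, 0.763, 0.646, -0.001]
ft_force: [-11.1, 1.4, 15.7]
gripper_width: 0.7
grip_force: 40.0
```

Request:
{"method": "jog_arm", "body": {"deltas": [[0.05,[0.0005,-0.0001,0],[0,0,0]],[0.05,[0.001,-0.0002,0],[0,0,0]],[0.05,[0.0015,-0.0003,0],[0,0,0]],[0.05,[0.0015,-0.0003,0],[0,0,0]],[0.05,[0.0015,-0.0003,0],[0,0,0]],[0.05,[0.0015,-0.0003,0],[0,0,0]]]}}

```text
t: 15.32
tcp_pos: [0.5842, 0.1304, 0.1186]
tcp_rot: [-0.003, 0.763, 0.646, -0.002]
ft_force: [-14.3, 3.2, 20.1]
gripper_width: 0.701
grip_force: 40.0
```

```bash
python3 - <<'E'
from h import *
import cv2
s=get_state();print(s["ft_force"],s["tcp_pos"],s["joint_vel"].round(3),s["torque"],s["tcp_rot"])
r=lambda a:cv2.resize(a,None,fx=6,fy=6,interpolation=cv2.INTER_CUBIC)
cv2.imwrite("pics/c6.png",r(grab_frame("side")[175:275,225:325,::-1]))
E
```

```text
[-14.34595609   3.15563007  20.10001046] [0.58422184 0.13044173 0.11864208] [ 0.001  0.     0.     0.002 -0.     0.002] [ 0.33050837  2.17714239 -0.17940413] [-0.00261258  0.7630188   0.64636718 -0.00222463]
```

View pics/c6.png

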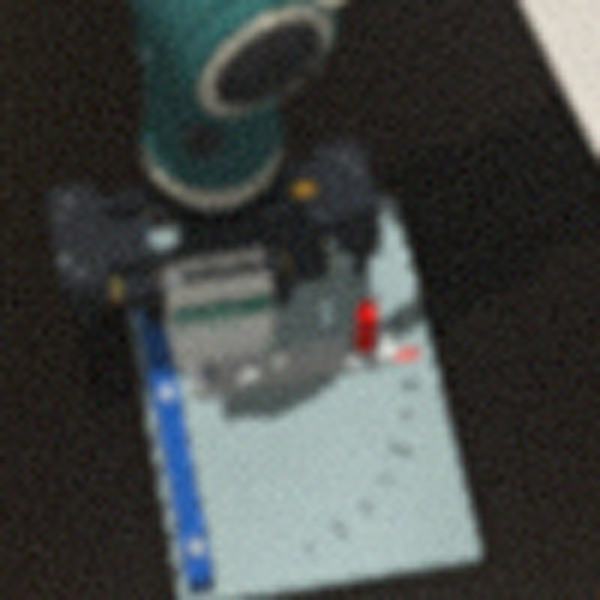

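The carton stands against the fence and the arm is still at the mark. I'll shift the push slightly towards the fence for margin.

Request:
{"method": "jog_arm", "body": {"deltas": [[0.05,[0.0007,-0.0001,0.0001],[0,0,0]],[0.05,[0.0014,-0.0002,0.0002],[0,0,0]],[0.05,[0.002,-0.0003,0.0004],[0,0,0]],[0.05,[0.002,-0.0003,0.0004],[0,0,0]],[0.05,[0.002,-0.0003,0.0004],[0,0,0]],[0.05,[0.002,-0.0003,0.0004],[0,0,0]]]}}

```text
t: 16.12
tcp_pos: [0.5846, 0.1304, 0.1188]
tcp_rot: [-0.004, 0.763, 0.646, -0.004]
ft_force: [-19.3, 4.1, 22.7]
gripper_width: 0.7
grip_force: 40.0
```

```bash
python3 -c "
from workcell import *
print(sign_off())"
```

```text
the job is handed in; nothing more can be done
None
```

I swung the stop arm to the red mark and handed the job in at about 16 s with the green carton held in the corner, pressing with about 20 N towards the fence and 24 N on the table by the wrist sensor; sign-off gave no verdict.

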